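# Clear the finishing board and stand the turned cup mouth-down in it

### The job

In the turning shop, the lidded metal pot has been left on the finishing board, over one of its two round recesses. Lift it off by its handle and set it down upright, wholly on the rubber mat; then take the turned wooden cup from the sloping cradle and set it mouth-down, fully home, in the recess the pot was covering. Set both down rather than dropping them, and leave the finished cup that already stands in the other recess alone.

Things in the scene. Friction and masses are not known exactly. Their poses are not given: they have to be found in the camera images.
- cup: the turned cup to place: pale wood, thin dark rings, straight cylinder 64 mm across, 100 mm long, bored out (wall 6 mm, floor 14 mm). It lies on the cradle, axis 30 degrees from horizontal, closed end higher and towards the robot, open mouth lower and away. Origin: centre of the closed end's outer face; z runs along the axis to the mouth (must finally point straight down)
- cup_mouth (a point): centre of the cup's mouth, in the plane of its rim: 100 mm from the cup's origin along its z
- cradle: fixed plywood cradle, base 160 x 85 mm; two sloping 16 mm dowels 40 mm apart carry the cup, a low stop holds its rim. All is over 26 mm below the cup's axis, but the stop 13 mm. Origin: on the bench under the middle; x horizontal, downhill (towards the mouth), z up. Cup's middle: 2 mm to +x, 87 mm up. A sanding block 60 x 100 x 35 mm lies beyond the stop
- board: fixed plywood finishing board 150 (x) x 250 (y) x 24 mm with two round recesses side by side, each 71 mm across and 12 mm deep, centres 140 mm apart along y. Origin: centre of its underside, on the bench. A steel live centre (40 mm high) lies beyond it on the +x side
- recess_left (a point): centre of the floor of the recess at the board's +y end, 12 mm above the bench and 12 mm below the board's top; axes as the board's
- recess_right (a point): the same for the recess at the board's -y end
- pot: lidded bare metal pot, 84 mm across (lid 87 mm), 91 mm high without handle, about 0.45 kg, standing on the board's top over one of the recesses (either one). A fixed arched handle of 10 mm round bar stands over the lid, its straight top 64 mm long along the pot's y. Origin: centre of its underside; z up
- pot_handle (a point): middle of the handle's straight top bar, on the bar's centre line, 125 mm above the pot's underside (34 mm free between lid and bar); the bar runs along its y
- mat: black rubber mat 150 x 150 x 3 mm, fixed on the bench; origin: centre of its underside, x and y along its sides. A glue bottle 160 mm high stands about 150 mm from its centre, off its +x, +y corner
- finished_cup: another cup of the same make and size, already standing mouth-down in the recess that the pot does not cover; it stays there. Origin: centre of its closed end (now its top); z runs down to its mouth
Mind the look-alikes: they are no part of the job. What is shaped like the cup but green or turquoise is not meant.

How it is judged:
On the way, in this order (a step that is already met when the one before it is completed fails the run):
1. the pot is lifted clear of the board (height (world z) of pot above 0.04 m and contact force between pot and board below 0.1 N and angle between pot's own z axis and vertical below 0.5 rad), for 0.1 s.
2. the pot stands upright, wholly on the mat, let go (x of pot in the frame of mat between -0.037 and 0.037 m and y of pot in the frame of mat between -0.037 and 0.037 m and height (world z) of pot below 0.008 m and angle between pot's own z axis and vertical below 0.08 rad and contact force between the fingers and pot below 0.1 N), for 0.2 s.
3. the cup is lifted off the cradle (contact force between cup and cradle below 0.05 N and distance between cup and cradle above 0.15 m), for 0.1 s.
At the end, for the whole second after the job is handed in: Cup mouth-down (within 4.5 deg) in the recess the pot covered, mouth centre within 8 mm of the recess floor's centre; pot upright (4.5 deg) wholly on the mat (within 37 mm of its centre along each side); finished cup mouth-down in its recess, moved under 15 mm; all at rest, let go (all of step 2 and (distance between cup_mouth and recess_left below 0.008 m or distance between cup_mouth and recess_right below 0.008 m) and angle between each of cup, finished_cup's own z axis and vertical above 3.06 rad and contact force between the fingers and cup below 0.1 N and linear speed of each of cup, pot below 0.03 m/s and distance of finished_cup from where it was at the start of the episode below 0.015 m); the robot touches nothing.
It fails at once if the finished cup is pulled out, shoved or knocked over (moved more than 15 mm) (distance of finished_cup from where it was at the start of the episode above 0.015 m).
It fails at once if the cup is dropped (falls free faster than 0.5 m/s) (linear speed of cup above 0.5 m/s and contact force between the fingers and cup below 0.1 N).
It fails at once if the pot is dropped (falls free faster than 0.5 m/s) (linear speed of pot above 0.5 m/s and contact force between the fingers and pot below 0.1 N).
It fails at once if the pot is tipped over (more than 60 degrees) (angle between pot's own z axis and vertical above 1.05 rad).
It also fails if it takes over 64 s, if anything falls off the work surface, if the arm or the gripper's body presses on something with over 40 N, if the wrist force passes 120 N, or if a joint passes its speed limit or range.

### The arm

A 6-joint arm with a two-finger parallel gripper is mounted at the origin on the work surface. World frame = base frame: x ahead of the robot, y to its left, z up, the work surface at z = 0. Lengths are in m, angles in rad, forces in N, time in s.
With the tool pointing down it reaches from about 0.25 to 0.775 m from the base axis. Payload 4 kg.
Tool frame: the origin (TCP) lies between the finger pads; the fingertips stand 11 mm ahead of it and the grasp point (between the pads) lies 8 mm behind it (robot.tip_extent is the z of the fingertips in the tool frame, in m); z points along the fingers, y is the line along which they close (so a half turn about z gives the same grasp; the last joint's range is limited). The gripper opens to 94 mm and grips with 3 to 60 N. Pads are 16 mm wide; open, the fingers measure 119 mm over their backs; the gripper's body (75 mm by 177 mm) begins 78 mm behind the grasp point.
Start: joints at [1.167, 0.087, 1.371, -0, 1.684, -0.103], TCP at [0.163, 0.525, 0.217] pointing down, gripper open.
Joint ranges: [-3.1, 3.1], [-0.76, 2.03], [0.27, 2.55], [-1.08, 4.22], [0.17, 2.65], [-2.57, 2.57]. Speed limits (rad/s): [2.79, 2.79, 3.14, 3.14, 3.14, 3.14].

### API

Orientations are given as [roll, pitch, yaw] about the fixed x, y, z axes, in that order (R = Rz(yaw) Ry(pitch) Rx(roll)).
In Python, from bench import robot, imaging gives the robot as it stands.
- The arm moves only by the shell command python3 -m pendant 'ROWS'. ROWS is JSON, a list of rows, each a list of 7 numbers: the shift along the world's x, y, z in cm, then the turn, a rotation vector about the world's x, y, z in degrees, then the opening, from 0 (shut) to 1 (fully open). In form: [[dx, dy, dz, ax, ay, az, jaw], ...]. A call has 1 to 8 rows; each row shifts and turns the commanded pose from where the row before left it; what a row does not reach is not made up. A row lasts 1/10 s, in which the tool goes at most 50 mm and 8.59 degrees, less where a joint would pass 70% of its speed; a pose out of reach is approached as far as the arm can. A call is refused whole if a number of a shift passes 5 or a number of a turn 8.59, either way. A call with a gripper value outside its range is refused whole. The fingers move at their own pace and stop on an object; the grip force is fixed at half the most. Time passes only in rows, so rows that do not move let the fingers close. It gives the time, the measured TCP pose, the force, the opening and the grip force at its end, in the units of the state.
- robot.get_obs(): the state, without advancing time (a new reading comes with each control period).
- imaging.snapshot(name): name is "scene" or "top"; returns the picture (384x512x3 uint8, red, green, blue); there is no depth.
- imaging.camera_params(name): a dict with "camera_matrix" (3x3 intrinsics, pixels), "R" (3x3) and "t" (3): a world point X has camera coordinates R X + t. Camera axes: x right, y down, z forward; pixel columns grow to the right and rows downward; lengths in m; the calibration is good to about 2 mm. A picture is of the moment at which its call begins. camera_params takes no time and is no camera call.
- robot.close_job(): hands the job in; it is judged then, once.
The state is a dict: "time": time; "joint_positions": joint angles; "qvel": joint speeds; "joint_torque": joint torques, N m; "tool_pos": TCP position; "ee_rot": TCP orientation; "wrist_force": force on the tool from outside, world axes, zero at the start; "wrist_torque": the same for the moment, N m; "width": finger opening in m; "finger_force": force on a finger pad.
Only numpy, scipy, OpenCV 4.12 (cv2) and the standard library are available. Lean on these libraries where they do the work, as an engineer would, in place of code of your own. Each camera call takes 0.05 s, during which the arm holds its last target. There are 200 camera calls.

## Working session

There is one attempt and no reset: what is moved stays moved. The work goes in short steps, Python scripts to look and compute and a shell command to move; the robot and the scene stay as the last step left them, time stands still between calls to the robot, and variables do not carry over. Pictures are saved under pics/ and viewed, at most 10 in all, crops included, and the job is handed in when it is done.

```bash
mkdir -p pics; ls; python3 - <<'E'
from bench import robot, imaging
import cv2, numpy as np
ims=[]
for n in("scene","top"):
    im=imaging.snapshot(n); cv2.imwrite(f"pics/{n}0.png",im[:,:,::-1]); 
    p=imaging.camera_params(n); print(n,np.round(p["camera_matrix"],1).tolist(),np.round(p["R"],3).tolist(),np.round(p["t"],3).tolist())
o=robot.get_obs(); print(o)
E
```

```text
pics
scene [[361.1, 0.0, 254.7], [0.0, 361.1, 191.2], [0.0, 0.0, 1.0]] [[-0.082, 0.997, 0.01], [0.862, 0.076, -0.502], [-0.501, -0.032, -0.865]] [0.129, -0.422, 1.678]
top [[458.0, 0.0, 265.5], [0.0, 458.0, 187.5], [0.0, 0.0, 1.0]] [[-0.144, -0.99, -0.006], [-0.963, 0.142, -0.23], [0.228, -0.028, -0.973]] [-0.037, 0.59, 1.217]
{'time': 0.1, 'joint_positions': array([ 1.16688702e+00,  8.78763491e-02,  1.37209464e+00, -9.61486403e-06,
        1.68359326e+00, -1.03122191e-01]), 'qvel': array([-0.00255997, -0.00067577, -0.00249373, -0.00034222, -0.00081925,
        0.00119291]), 'joint_torque': array([ 1.56869555e-03, -3.41254878e+01, -3.03301263e+01,  7.18889991e-02,
        3.04583064e-02, -7.50942877e-05]), 'tool_pos': array([0.1627829 , 0.52486601, 0.21542809]), 'ee_rot': array([-3.13963055e+00, -1.93449880e-04,  2.84080428e+00]), 'wrist_force': array([-0.81358938, -0.09533185,  0.32072725]), 'wrist_torque': array([-0.05809339, -0.01975992,  0.00308662]), 'finger_force': 0.0, 'width': 0.09424158330090314}
```

View pics/scene0.png

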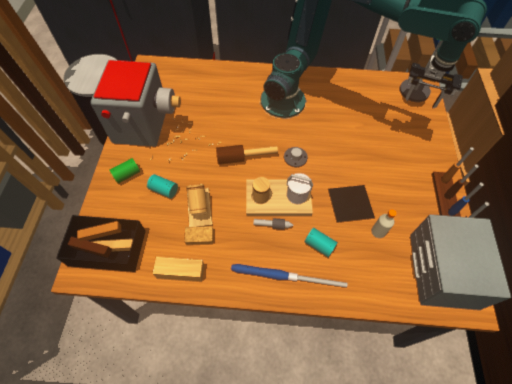

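View pics/top0.png

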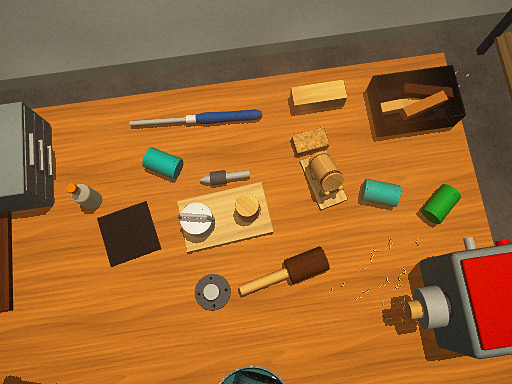

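Scene view: pot (299,187), finished cup (261,189), mat (351,203), and the pale cup on its cradle (197,203). Top view: pot (197,219), finished cup (247,207), mat (129,233), cradle cup (325,173). The cup candidates in the top view are the pale one on the cradle (325,173), turquoise at (162,164) and (381,193), green at (441,203), and the finished cup at (247,207). Only the pale one lying on the cradle fits. I'll enlarge to confirm.

```bash
cat > h.py <<'E'
from bench import robot, imaging
import cv2, numpy as np
P={n:imaging.camera_params(n) for n in("scene","top")}
def ray(n,uv):
    p=P[n];R=np.array(p["R"]);t=np.array(p["t"])
    d=R.T@np.linalg.inv(p["camera_matrix"])@np.array([uv[0],uv[1],1.]); return -R.T@t,d
def plane(n,uv,z):
    c,d=ray(n,uv); return c+d*(z-c[2])/d[2]
def tri(us,ut):
    A=[];b=[]
    for n,u in(("scene",us),("top",ut)):
        c,d=ray(n,u);d/=np.linalg.norm(d);M=np.eye(3)-np.outer(d,d);A.append(M);b.append(M@c)
    X=np.linalg.solve(sum(A),sum(b)); return X,[np.linalg.norm(a@X-q) for a,q in zip(A,b)]
def proj(n,X):
    p=P[n];c=np.array(p["camera_matrix"])@(np.array(p["R"])@X+np.array(p["t"]));return c[:2]/c[2]
E
python3 - <<'E'
import cv2,numpy as np
s=cv2.imread("pics/scene0.png");t=cv2.imread("pics/top0.png")
def crop(im,x0,y0,w,h,W):
    return cv2.resize(im[y0:y0+h,x0:x0+w],(W,int(h*W/w)),interpolation=cv2.INTER_CUBIC)
a=crop(t,90,120,260,150,800)[:, :]
b=crop(s,180,165,200,84,800)
a=cv2.resize(a,(480,277)); 
cv2.imwrite("pics/c1.png",crop(t,90,120,265,150,795)); cv2.imwrite("pics/c2.png",crop(s,175,160,225,95,800))
E
```

```text
(no output)
```

View pics/c1.png

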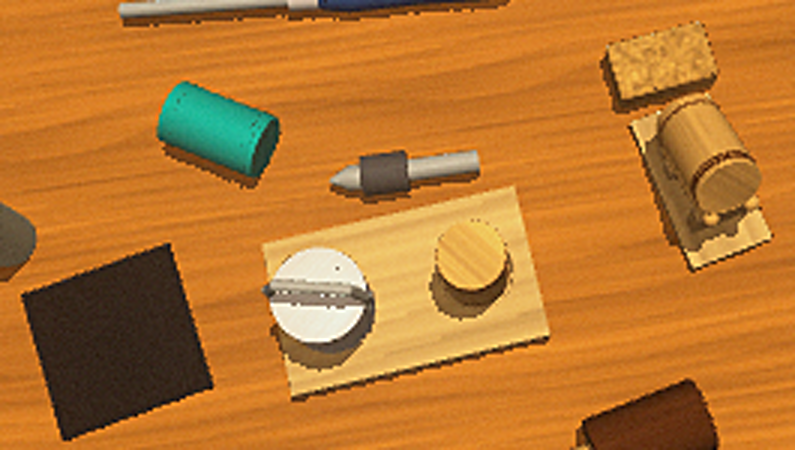

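View pics/c2.png

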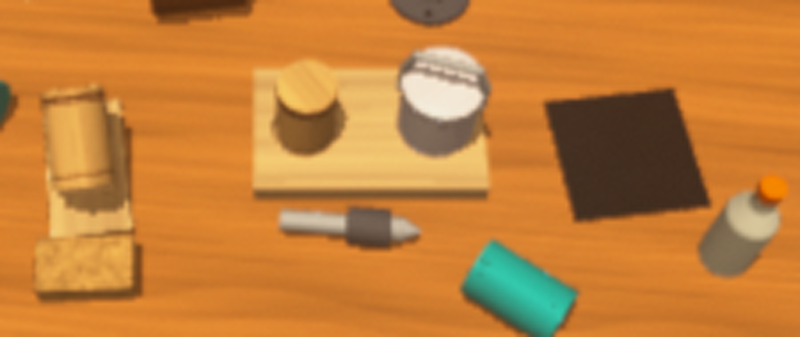

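The crops confirm the pale, dark-ringed cup on the cradle, closed end facing the robot: the end face is at about (333,182) in the top view. The pot handle's bar is at about (197,217) top and (300,180) scene. Next I measure these.

```bash
python3 - <<'E'
from h import *
T=lambda x,y:(x/3+90-.33,y/3+120-.33)
S=lambda x,y:(x/3.5556+175-.36,y/3.5556+160-.36)
r=lambda v:np.round(np.array(v)*1000,1).tolist()
# mat by mask
for n in("scene","top"):
    im=cv2.imread(f"pics/{n}0.png"); h=cv2.cvtColor(im,cv2.COLOR_BGR2HSV)
    m=(h[...,2]<62).astype(np.uint8)
    for c in cv2.findContours(m,0,1)[0]:
        a=cv2.contourArea(c)
        M=cv2.moments(c)
        if a>600:
            q=cv2.approxPolyDP(c,5,True)[:,0]
            u=(M['m10']/M['m00'],M['m01']/M['m00'])
            if len(q)==4: print(n,a,np.round(u),r(plane(n,u,.003)),[r(plane(n,p,.003))[:2] for p in q])
    # yellow board
    m=((h[...,0]>14)&(h[...,0]<30)&(h[...,1]>60)&(h[...,1]<185)&(h[...,2]>150)).astype(np.uint8)
    m=cv2.morphologyEx(m,cv2.MORPH_OPEN,np.ones((3,3)))
    for c in cv2.findContours(m,0,1)[0]:
        if cv2.contourArea(c)>1500:
            R=cv2.minAreaRect(c); print(n,"yellow",np.round(R[0]),R[1],[r(plane(n,p,.024))[:2] for p in cv2.approxPolyDP(c,5,True)[:,0]])
print("board top corners T",[r(plane("top",T(*p),.024))[:2] for p in((262,243),(516,186),(549,335),(292,396))])
print("board top corners S",[r(plane("scene",S(*p),.024))[:2] for p in((487,190),(254,190),(254,69))])
print("handle ctr",[r(v) for v in tri(S(446,70),T(320,290))])
print("handle ends T z.14",r(plane("top",T(275,284),.149)),r(plane("top",T(365,296),.149)))
print("handle ends S",r(plane("scene",S(408,62),.149)),r(plane("scene",S(484,78),.149)))
print("lid T",r(plane("top",T(320,296),.115)),"lid S",r(plane("scene",S(443,77),.115)))
print("lid tri",[r(v) for v in tri(S(443,77),T(320,296))])
print("fin cup top",[r(v) for v in tri(S(307,86),T(472,256))])
print("cup end face", r(plane("top",T(728,185),.112)))
print("cup mid S",r(plane("scene",S(77,137),.087)), "axis pts", r(plane("scene",S(71,92),.112)), r(plane("scene",S(87,187),.062)))
print("cup far T",r(plane("top",T(688,110),.06)))
print("cradle base T z.012",[r(plane("top",T(*p),.012)) for p in((630,122),(690,270),(772,240))],"S",[r(plane("scene",S(*p),.012)) for p in((132,232),(52,236))])
E
```

```text
scene yellow [255. 354.] (444.110107421875, 85.96114349365234) [[1204.9, -703.4], [1210.3, -543.7], [1114.5, 621.5], [964.5, 619.9], [1041.3, 405.2], [996.3, 382.1], [998.1, 252.6], [1017.7, 232.8], [999.2, 239.9], [1001.6, 211.3], [1020.3, 201.3], [998.4, 176.5], [1015.1, 157.3], [996.9, 122.4], [995.9, -346.5], [1035.7, -451.2], [963.9, -614.2], [999.2, -649.3], [1108.5, -646.8], [1165.3, -617.1], [1157.8, -660.1]]
scene yellow [279. 195.] (36.0, 66.0) [[459.2, -127.1], [609.0, -113.0], [587.5, 134.2], [523.1, 130.2], [553.7, 80.9], [535.2, 42.1], [445.3, 30.9]]
top 2543.0 [128. 234.] [515.9, 288.0, 3.0] [[604.4, 229.6], [574.8, 375.4], [430.6, 344.3], [458.4, 201.8]]
top yellow [224. 216.] (52.01749801635742, 88.59464263916016) [[606.9, -112.4], [586.3, 135.8], [556.2, 133.1], [573.3, 67.5], [518.1, 33.3], [457.7, 74.8], [467.9, 125.0], [439.0, 122.3], [460.3, -123.0]]
board top corners T [[587.3, 135.7], [607.6, -114.5], [459.1, -124.7], [437.1, 122.5]]
board top corners S [[588.0, 132.8], [609.3, -112.7], [459.4, -126.8]]
handle ctr [[512.4, 72.9, 134.4], [2.1, 2.1]]
handle ends T z.14 [520.5, 106.8, 149.0] [498.7, 31.0, 149.0]
handle ends S [515.3, 35.1, 149.0] [527.5, 111.4, 149.0]
lid T [510.7, 73.9, 115.0] lid S [508.6, 74.1, 115.0]
lid tri [[510.2, 73.7, 117.6], [0.1, 0.1]]
fin cup top [[528.1, -64.5, 109.2], [0.2, 0.2]]
cup end face [558.7, -302.6, 112.0]
cup mid S [596.1, -295.1, 87.0] axis pts [558.1, -304.2, 112.0] [639.6, -280.9, 62.0]
cup far T [648.9, -287.2, 60.0]
cradle base T z.012 [[658.9, -235.9, 12.0], [503.3, -269.2, 12.0], [520.9, -353.0, 12.0]] S [[663.2, -235.9, 12.0], [674.9, -318.3, 12.0]]
```

```bash
python3 - <<'E'
from h import *
s=cv2.imread("pics/scene0.png");t=cv2.imread("pics/top0.png")
def crop(im,x0,y0,w,h,k):
    o=cv2.resize(im[y0:y0+h,x0:x0+w],None,fx=k,fy=k,interpolation=cv2.INTER_CUBIC)
    for x in range(x0,x0+w,5): cv2.line(o,((x-x0)*k+k//2,0),((x-x0)*k+k//2,4 if x%10 else 10),(255,0,0),1)
    for y in range(y0,y0+h,5): cv2.line(o,(0,(y-y0)*k+k//2),(4 if y%10 else 10,(y-y0)*k+k//2),(255,0,0),1)
    return o
a=np.hstack([crop(t,175,195,44,50,8),crop(s,279,167,44,50,8)])
cv2.imwrite("pics/z1.png",a);print(a.shape)
for X in((.510,.074,.149),(.510,.074,.115)): print(X,proj("top",np.array(X)),proj("scene",np.array(X)))
p=P['scene'];print(-np.array(p['R']).T@p['t']);p=P['top'];print(-np.array(p['R']).T@p['t'])
print([np.round(plane("scene",(x/3.5556+174.64,y/3.5556+159.64),.003)*1000).tolist() for x,y in((545,102),(674,89),(710,205),(575,221))])
E
```

```text
(400, 704, 3)
(0.51, 0.074, 0.149) [194.34194877 216.46703559] [300.31471112 176.6345465 ]
(0.51, 0.074, 0.115) [196.34512105 218.61201642] [299.20679136 181.62305244]
[ 1.21441608 -0.04271292  1.23800565]
[ 0.28525108 -0.08620325  1.31984381]
[[461.0, 200.0, 3.0], [431.0, 346.0, 3.0], [574.0, 374.0, 3.0], [606.0, 229.0, 3.0]]
```

View pics/z1.png

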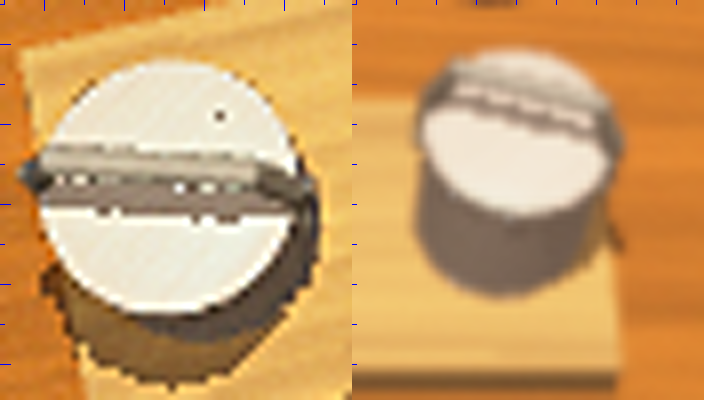

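The zoom shows the bar in the top view from (179.6,214.2) to (206.8,215.6), with its shadow below it. In the scene view it runs from about (292,175.5) to (310,180).

```bash
python3 - <<'E'
from h import *
r=lambda v:np.round(np.array(v)*1000,1).tolist()
print(r(tri((300.6,177.4),(193.2,214.9))[0]),tri((300.6,177.4),(193.2,214.9))[1])
for z in(.149,):
  for n,ps in(("top",((179.6,214.2),(206.8,215.6))),("scene",((292.1,175.6),(310.2,180)))): print(n,[r(plane(n,p,z)) for p in ps])
# lid ellipse centres: lid top
print("lid",[r(v) for v in tri((279+(515-352)/8-.44,167+132/8-.44),(175+168/8-.44,195+187/8-.44))])
E
```

```text
[514.2, 75.6, 150.7] [np.float64(0.0006726197823720693), np.float64(0.0006726197823720712)]
top [[521.5, 111.2, 149.0], [507.6, 41.8, 149.0]]
scene [[508.2, 44.6, 149.0], [521.1, 109.3, 149.0]]
lid [[513.1, 75.1, 110.1], [1.4, 1.4]]
```

```bash
python3 -m pendant '[[2.5,-3.2,0.5,0,0,-6,1],[2.5,-3.2,0.5,0,0,-6,1],[2.5,-3.2,0,0,0,-6,1],[2.5,-3.2,0,0,0,-6,1],[2.5,-3.2,0,0,0,-6,1],[2.5,-3.2,0,0,0,-6,1],[2.5,-3.2,0,0,0,-6,1]]'; python3 -m pendant '[[2.5,-3.2,0,0,0,-6,1],[2.5,-3.2,0,0,0,-6,1],[2.5,-3.2,0,0,0,-6,1],[2.5,-3.2,0,0,0,-6,1],[2.5,-3.2,0,0,0,-6,1],[2.5,-3.2,0,0,0,-6,1],[2.5,-3.2,0,0,0,-6,1],[0,0,0,0,0,0,1]]'
```

```text
time: 0.8
tool_pos: [0.3385, 0.2998, 0.2261]
ee_rot: [-3.141, 0.0, 2.104]
wrist_force: [0.7, -0.2, -0.2]
width: 0.0939
finger_force: 0.0
time: 1.6
tool_pos: [0.5147, 0.0735, 0.225]
ee_rot: [-3.14, 0.002, 1.368]
wrist_force: [-0.1, -0.1, -0.7]
width: 0.0942
finger_force: 0.0
```

```bash
python3 -m pendant '[[0,0.3,-2.5,0,0,0,1],[0,0,-2.5,0,0,0,1],[0,0,-2,0,0,0,1],[0,0,-1.3,0,0,0,1],[0,0,0,0,0,0,1],[0,0,0,0,0,0,0],[0,0,0,0,0,0,0],[0,0,0,0,0,0,0]]'; python3 -m pendant '[[0,0,0,0,0,0,0],[0,0,0,0,0,0,0],[0,0,0,0,0,0,0],[0,0,0,0,0,0,0],[0,0,0,0,0,0,0]]'
```

```text
time: 2.4
tool_pos: [0.5137, 0.0805, 0.145]
ee_rot: [3.139, -0.001, 1.375]
wrist_force: [0.2, -0.1, -0.2]
width: 0.073
finger_force: 0.0
time: 2.9
tool_pos: [0.5129, 0.0803, 0.1435]
ee_rot: [-3.142, 0.0, 1.375]
wrist_force: [-0.6, -0.7, -1.2]
width: 0.0333
finger_force: 0.0
```

```bash
python3 -m pendant '[[0,0,-0.2,0,0,0,0],[0,0,0,0,0,0,0],[0,0,0,0,0,0,0],[0,0,0,0,0,0,0],[0,0,0,0,0,0,0],[0,0,0,0,0,0,0],[0,0,0,0,0,0,0]]'
```

```text
time: 3.6
tool_pos: [0.5129, 0.0803, 0.1413]
ee_rot: [-3.141, 0.0, 1.375]
wrist_force: [0.1, -0.0, -2.4]
width: 0.0091
finger_force: 30.0
```

Gripped (width 9 mm, 30 N). Now lift.

```bash
python3 -m pendant '[[0,0,0.5,0,0,0,0],[0,0,1,0,0,0,0],[0,0,1.5,0,0,0,0],[0,0,1.5,0,0,0,0],[0,0,1,0,0,0,0],[0,0,0.5,0,0,0,0],[0,0,0,0,0,0,0],[0,0,0,0,0,0,0]]'; python3 - <<'E'
from h import *
a=[cv2.resize(im[y:y+90,x:x+120],None,fx=3,fy=3) for im,x,y in((imaging.snapshot("scene"),260,130),(imaging.snapshot("top"),140,170))]
cv2.imwrite("pics/lift.png",np.hstack(a)[:,:,::-1])
E
```

```text
time: 4.4
tool_pos: [0.5127, 0.0803, 0.2011]
ee_rot: [-3.141, 0.0, 1.375]
wrist_force: [-0.2, -0.3, -5.1]
width: 0.0093
finger_force: 30.0
```

View pics/lift.png

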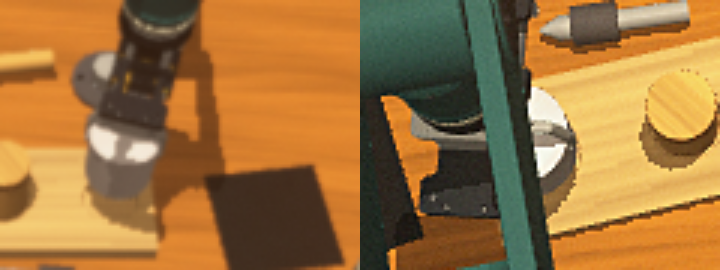

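The pot hangs upright in the fingers, clear of the board, with the mat at the lower right in the scene view. Carry it to the mat.

```bash
python3 -m pendant '[[0,1,0,0,0,0,0],[0.1,2,0,0,0,0,0],[0,3,0,0,0,0,0],[0,3,0,0,0,0,0],[0.1,3,0,0,0,0,0],[0,3,0,0,0,0,0],[0,3,0,0,0,0,0],[0.1,2,0,0,0,0,0]]'; python3 -m pendant '[[0,1.1,0,0,0,0,0],[0,0,0,0,0,0,0],[0,0,-1,0,0,0,0],[0,0,-2,0,0,0,0],[0,0,-2,0,0,0,0],[0,0,-1.5,0,0,0,0],[0,0,-0.7,0,0,0,0],[0,0,0,0,0,0,0]]'
```

```text
time: 5.3
tool_pos: [0.5151, 0.2834, 0.2007]
ee_rot: [-3.14, -0.001, 1.377]
wrist_force: [0.5, 0.3, -4.3]
width: 0.0088
finger_force: 30.0
time: 6.1
tool_pos: [0.5153, 0.2903, 0.1278]
ee_rot: [-3.139, 0.002, 1.374]
wrist_force: [-0.6, 0.7, -5.0]
width: 0.0091
finger_force: 30.0
```

```bash
python3 -m pendant '[[0,0,-0.4,0,0,0,0],[0,0,-0.2,0,0,0,0],[0,0,-0.1,0,0,0,0],[0,0,0,0,0,0,0],[0,0,0,0,0,0,0]]'
```

```text
time: 6.6
tool_pos: [0.5161, 0.2915, 0.1229]
ee_rot: [3.141, -0.0, 1.375]
wrist_force: [1.0, 0.3, -4.7]
width: 0.0088
finger_force: 30.0
```

```bash
python3 -m pendant '[[0,0,-0.1,0,0,0,0],[0,0,-0.1,0,0,0,0],[0,0,0,0,0,0,0],[0,0,0,0,0,0,0]]'; python3 -m pendant '[[0,0,-0.1,0,0,0,0],[0,0,0,0,0,0,0],[0,0,0,0,0,0,0]]'
```

```text
time: 7.0
tool_pos: [0.516, 0.2914, 0.1207]
ee_rot: [3.141, -0.0, 1.375]
wrist_force: [-0.7, 0.6, -4.7]
width: 0.0091
finger_force: 30.0
time: 7.3
tool_pos: [0.5162, 0.2918, 0.1204]
ee_rot: [3.141, -0.001, 1.375]
wrist_force: [-1.1, 1.5, 0.7]
width: 0.0091
finger_force: 30.0
```

Touched down (force -4.7 → +0.7 N). Release and retreat upward.

```bash
python3 -m pendant '[[0,0,0,0,0,0,1],[0,0,0,0,0,0,1],[0,0,0,0,0,0,1],[0,0,0,0,0,0,1],[0,0,0,0,0,0,1],[0,0,0,0,0,0,1],[0,0,0,0,0,0,1],[0,0,0,0,0,0,1]]'; python3 -m pendant '[[0,0,0,0,0,0,1],[0,0,0,0,0,0,1],[0,0,1,0,0,0,1],[0,0,2.5,0,0,0,1],[0,0,3,0,0,0,1],[0,0,3,0,0,0,1],[0,0,2,0,0,0,1],[0,0,0,0,0,0,1]]'
```

```text
time: 8.1
tool_pos: [0.516, 0.2913, 0.1195]
ee_rot: [3.142, 0.0, 1.375]
wrist_force: [-0.2, 0.5, 0.5]
width: 0.0691
finger_force: 0.0
time: 8.9
tool_pos: [0.5176, 0.2921, 0.2398]
ee_rot: [3.134, -0.005, 1.375]
wrist_force: [-0.2, -0.3, 0.1]
width: 0.0942
finger_force: 0.0
```

```bash
python3 - <<'E'
from h import *
for n,q in(("top",(410,310)),("top",(385,308)),("top",(418,260)),("top",(320,260))): print(q,[np.round(plane(n,q,z)*1000) for z in(.03,.12,.2)])
for n in("scene","top"): cv2.imwrite(f"pics/{n}1.png",imaging.snapshot(n)[:,:,::-1])
E
```

```text
(410, 310) [array([ 192., -462.,   30.]), array([ 198., -436.,  120.]), array([ 204., -412.,  200.])]
(385, 308) [array([ 207., -396.,   30.]), array([ 212., -374.,  120.]), array([ 217., -355.,  200.])]
(418, 260) [array([ 320., -513.,   30.]), array([ 318., -483.,  120.]), array([ 316., -457.,  200.])]
(320, 260) [array([ 360., -243.,   30.]), array([ 355., -232.,  120.]), array([ 350., -223.,  200.])]
```

```bash
python3 -m pendant '[[-0.7,-3.8,0,0,0,-4.4,1],[-0.7,-3.8,0,0,0,-4.4,1],[-0.7,-3.8,0,0,0,-4.4,1],[-0.7,-3.8,0,0,0,-4.4,1],[-0.7,-3.8,0,0,0,-4.4,1],[-0.7,-3.8,0,0,0,-4.4,1],[-0.7,-3.8,0,0,0,-4.4,1],[-0.7,-3.8,0,0,0,-4.4,1]]'; python3 -m pendant '[[0,-3.8,0,0,0,-4.4,1],[0,-3.8,0,0,0,-4.4,1],[0,-3.8,0,0,0,-4.4,1],[0,-3.8,0,0,0,-4.4,1],[0,-3.8,0,0,0,-4.4,1],[0,-3.8,0,0,0,-4.4,1],[0,-3.8,0,0,0,-4.4,1],[0,0,0,0,0,0,1]]'
```

```text
time: 9.8
tool_pos: [0.4585, -0.0139, 0.2323]
ee_rot: [-3.139, 0.002, 0.757]
wrist_force: [0.2, 0.3, 0.8]
width: 0.0942
finger_force: 0.0
time: 10.6
tool_pos: [0.4585, -0.282, 0.2312]
ee_rot: [-3.139, 0.004, 0.217]
wrist_force: [0.0, 0.2, 0.4]
width: 0.0938
finger_force: 0.0
```

```bash
python3 -m pendant '[[0.4,-0.4,-0.5,1.56,-7.34,0,1],[0.4,-0.4,-0.5,1.56,-7.34,0,1],[0.4,-0.4,-0.5,1.56,-7.34,0,1],[0.4,-0.4,-0.5,1.56,-7.34,0,1],[0.4,-0.4,-0.5,1.56,-7.34,0,1],[0.4,-0.4,-0.5,1.56,-7.34,0,1],[0.4,-0.4,-0.5,1.56,-7.34,0,1],[0.4,-0.4,-0.5,1.56,-7.34,0,1]]';  python3 -m pendant '[[0,0,0,0,0,0,1]]'; cat >> h.py <<'E'
from scipy.spatial.transform import Rotation as Ro
def tool():
    o=robot.get_obs(); return o["tool_pos"],Ro.from_euler("xyz",o["ee_rot"]).as_matrix()
E
python3 - <<'E'
from h import *
p,R=tool(); print(np.round(p*1000,1),np.round(R,3).tolist(),np.round(robot.get_obs()["joint_positions"],2))
d=np.array([.847,.18,-.5]);E=np.array([.5585,-.303,.112]); print("pre delta mm",np.round((E-.075*d-p)*1000,1))
Rt=np.c_[np.cross([.208,-.978,0],d),[.208,-.978,0],d]; print("rotvec",np.round(np.degrees(Ro.from_matrix(Rt@R.T).as_rotvec()),1))
E
```

```text
time: 11.4
tool_pos: [0.4917, -0.3096, 0.1939]
ee_rot: [3.118, -1.053, 0.236]
wrist_force: [-0.3, 1.6, -0.2]
width: 0.0939
finger_force: 0.0
time: 11.5
tool_pos: [0.4897, -0.3081, 0.1875]
ee_rot: [-3.138, -1.045, 0.211]
wrist_force: [-0.3, -0.2, -1.3]
width: 0.0939
finger_force: 0.0
[ 489.7 -308.1  187.5] [[0.491, 0.212, 0.845], [0.105, -0.977, 0.185], [0.865, -0.002, -0.502]] [-1.2  -0.07  1.93  1.09  1.3  -0.19]
pre delta mm [  5.3  -8.4 -38. ]
rotvec [-0.1 -0.2 -0.3]
```

```bash
python3 -m pendant '[[0.2,-0.3,-1.2,0,0,0,1],[0.2,-0.3,-1.6,0,0,0,1],[0.1,-0.2,-1,0,0,0,1],[0,0,0,0,0,0,1],[0,0,0,0,0,0,1]]'; python3 - <<'E'
from h import *
p,R=tool(); print(np.round(p*1000,1),np.round(robot.get_obs()["joint_positions"],2))
d=np.array([.847,.18,-.5]);E=np.array([.5585,-.303,.112]);print(np.round((E+.033*d-p)*1000,1))
out=[]
for n,x,y in(("scene",160,160),("top",280,115)):
    im=imaging.snapshot(n)[:,:,::-1].copy()
    o=cv2.resize(im[y:y+100,x:x+80],None,fx=5,fy=5,interpolation=cv2.INTER_CUBIC)
    for k in(0,.05,.1):
        u=proj(n,E+k*d); cv2.circle(o,tuple(int(v) for v in ((u-[x,y])*5+2)),3,(255,0,0),-1)
    for k in(0,.011): 
        u=proj(n,p+R[:,2]*k); cv2.circle(o,tuple(int(v) for v in ((u-[x,y])*5+2)),3,(0,0,255),-1)
    out.append(o)
cv2.imwrite("pics/pre.png",np.hstack(out))
E
```

```text
time: 12.0
tool_pos: [0.4976, -0.3184, 0.1572]
ee_rot: [3.116, -1.048, 0.239]
wrist_force: [-0.4, -0.4, 0.4]
width: 0.0939
finger_force: 0.0
[ 497.6 -318.4  157.2] [-1.2   0.    1.94  1.12  1.25 -0.27]
[ 88.8  21.3 -61.7]
```

View pics/pre.png

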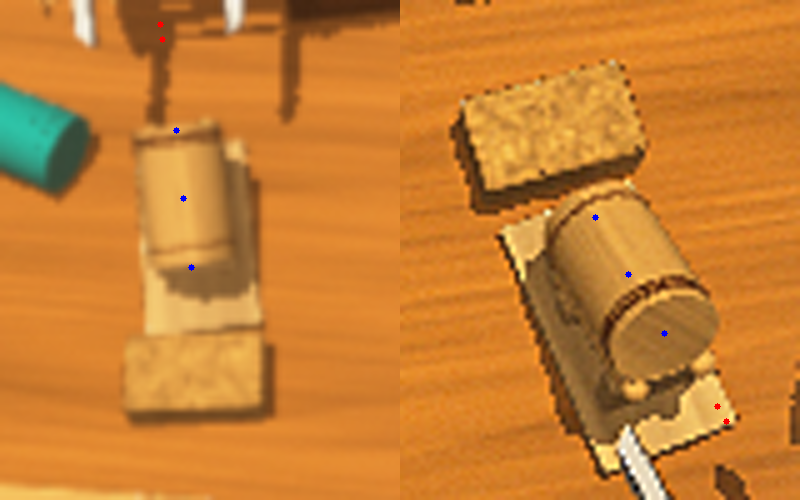

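The blue dots (measured axis) sit on the cup in both views: end face at (333,182) in the top view, in line with the fingers. Correct the offset, then advance along the axis.

```bash
python3 -m pendant '[[-0.4,0.2,-0.6,0,0,0,1],[0.8,0.15,-0.5,0,0,0,1],[1.5,0.3,-0.9,0,0,0,1],[1.5,0.3,-0.9,0,0,0,1],[1.5,0.3,-0.9,0,0,0,1],[0,0,0,0,0,0,1],[0,0,0,0,0,0,1],[0,0,0,0,0,0,1]]'; python3 - <<'E'
from h import *
p,R=tool(); print(np.round(R[:,2],3))
d=np.array([.847,.18,-.5]);E=np.array([.5585,-.301,.112]);v=(E+.033*d-p)*1000;print(np.round(v,1),"along",v@d,"perp",np.round(v-(v@d)*d,1))
E
```

```text
time: 12.9
tool_pos: [0.5458, -0.3065, 0.1189]
ee_rot: [3.117, -1.048, 0.237]
wrist_force: [0.4, 0.6, -0.1]
width: 0.0939
finger_force: 0.0
[ 0.848  0.179 -0.499]
[ 40.7  11.4 -23.4] along 48.19571671558224 perp [-0.1  2.7  0.7]
```

```bash
python3 -m pendant '[[1.3,0.4,-0.7,0,0,0,1],[1.3,0.3,-0.8,0,0,0,1],[1.0,0.3,-0.6,0,0,0,1],[0.5,0.1,-0.3,0,0,0,1],[0,0,0,0,0,0,1],[0,0,0,0,0,0,1]]'; python3 - <<'E'
from h import *
p,R=tool(); print(np.round(R.T.tolist(),3))
d=np.array([.847,.18,-.5]);E=np.array([.5585,-.301,.112]);v=(E+.033*d-p)*1000;print("along",v@d,"perp",np.round(v-(v@d)*d,1),robot.get_obs()["wrist_force"])
E
```

```text
time: 13.5
tool_pos: [0.587, -0.2951, 0.0944]
ee_rot: [3.119, -1.048, 0.236]
wrist_force: [0.6, -0.4, 0.1]
width: 0.0936
finger_force: 0.0
[[ 0.486  0.117  0.866]
 [ 0.215 -0.977  0.011]
 [ 0.847  0.18  -0.5  ]]
along -1.0424400707100796 perp [0.3 0.2 0.6] [ 0.59495716 -0.42008303  0.14860172]
```

```bash
python3 -m pendant '[[0,0,0,0,0,0,0.8],[0,0,0,0,0,0,0.75],[0,0,0,0,0,0,0.7],[0,0,0,0,0,0,0.65],[0,0,0,0,0,0,0.6],[0,0,0,0,0,0,0.5],[0,0,0,0,0,0,0.4],[0,0,0,0,0,0,0.4]]'
```

```text
time: 14.3
tool_pos: [0.5871, -0.2961, 0.095]
ee_rot: [3.116, -1.048, 0.237]
wrist_force: [-0.7, -4.4, 1.4]
width: 0.0649
finger_force: 30.0
```

```bash
python3 -m pendant '[[0,-0.1,0,0,0,0,0],[0,0,0,0,0,0,0],[0,0,0.4,0,0,0,0],[-0.2,0,0.8,0,0,0,0],[-0.3,0,1.5,0,0,0,0],[-0.5,0,2,0,0,0,0],[-0.5,0,2,0,0,0,0],[-0.5,0,2,0,0,0,0]]'; python3 -m pendant '[[-1,0,2.5,0,0,0,0],[-1,0,2.5,0,0,0,0],[-1,0,2.5,0,0,0,0],[-1,0,1.5,0,0,0,0],[0,0,0,0,0,0,0],[0,0,0,0,0,0,0]]'
```

```text
time: 15.1
tool_pos: [0.5661, -0.2948, 0.1811]
ee_rot: [3.123, -1.046, 0.234]
wrist_force: [-0.4, -0.8, -1.6]
width: 0.0645
finger_force: 29.9
time: 15.7
tool_pos: [0.5265, -0.2956, 0.2704]
ee_rot: [3.12, -1.046, 0.235]
wrist_force: [-0.6, -0.2, -2.2]
width: 0.0646
finger_force: 29.9
```

```bash
python3 -m pendant '[[0,0,0,-1,4,0,0],[0,0,0,-1.56,7.34,0,0],[0,0,0,-1.56,7.34,0,0],[0,0,0,-1.56,7.34,0,0],[0,0,0,-1.56,7.34,0,0],[0,0,0,-1.56,7.34,0,0],[0,0,0,-1.56,7.34,0,0],[0,0,0,-1.56,7.34,0,0]]';python3 -m pendant '[[0,0,0,-0.6,3.3,0,0],[0,0,0,0,0,0,0],[0,0,0,0,0,0,0]]'; python3 - <<'E'
from h import *
p,R=tool(); print(np.round(R.T.tolist(),3),np.round(robot.get_obs()["joint_positions"],2),(np.array([517.5,73.8])-p[:2]*1000))
z=R[:,2];print(np.degrees(np.cross(z,[0,0,-1])))
E
```

```text
time: 16.5
tool_pos: [0.5272, -0.2952, 0.2702]
ee_rot: [3.141, -0.052, 0.226]
wrist_force: [-0.7, 0.2, -1.8]
width: 0.0647
finger_force: 29.9
time: 16.8
tool_pos: [0.5271, -0.2953, 0.2691]
ee_rot: [-3.138, 0.001, 0.226]
wrist_force: [-0.3, -0.1, -2.1]
width: 0.0646
finger_force: 29.9
[[ 0.975  0.224 -0.001]
 [ 0.224 -0.975 -0.004]
 [-0.002  0.003 -1.   ]] [-0.61  0.21  1.13  0.    1.81  0.74] [ -9.64704213 369.14111013]
[-0.19082949 -0.10273692 -0.        ]
```

```bash
python3 - <<'E'
from h import *
out=[]
C=np.array([.5232,.004,.024]);ya=np.array([-.082,.9966,0])
for n,x,y in(("scene",270,160),("top",100,170)):
    im=imaging.snapshot(n)[:,:,::-1].copy(); cv2.imwrite(f"pics/{n}2.png",im)
    w,h=(105,85) if n=="scene" else (130,105)
    k=4 if n=="scene" else 3.2
    o=cv2.resize(im[y:y+h,x:x+w],None,fx=k,fy=k,interpolation=cv2.INTER_CUBIC)
    for z in(.024,):
      for a in np.arange(0,6.28,.52):
        u=proj(n,C+.07*ya+.0355*np.array([np.cos(a),np.sin(a),0])); cv2.circle(o,tuple(int(v) for v in ((u-[x,y])*k+k/2)),1,(255,0,0),-1)
    out.append(cv2.resize(o,(400,330))); print(n,w*k,h*k)
cv2.imwrite("pics/rec.png",np.hstack(out))
E
```

```text
scene 420 340
top 416.0 336.0
```

View pics/rec.png

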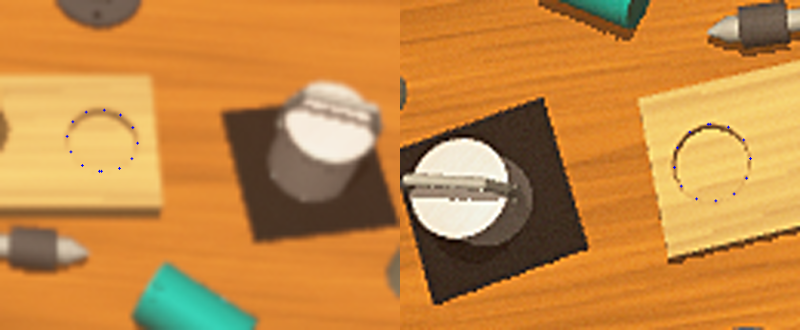

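The dots for the measured recess circle coincide with the recess edge in both views (top view about (201,221)), and the pot stands upright on the mat. Carry the cup over.

```bash
python3 -m pendant '[[0,1.5,0,0,0,0,0],[-0.1,3,0,0,0,0,0],[-0.1,3.5,0,0,0,0,0],[-0.1,3.5,0,0,0,0,0],[-0.1,3.5,0,0,0,0,0],[-0.1,3.5,0,0,0,0,0],[-0.1,3.5,0,0,0,0,0],[-0.1,3.5,0,0,0,0,0]]'; python3 -m pendant '[[-0.1,3.5,0,0,0,0,0],[-0.1,3.5,0,0,0,0,0],[-0.1,2.7,0,0,0,0,0],[0,1.5,0,0,0,0,0],[0,0,-2,0,0,0,0],[0,0,-3,0,0,0,0],[0,0,-3,0,0,0,0],[0,0,-2.5,0,0,0,0]]'; python3 -m pendant '[[0,0,-2,0,0,0,0],[0,0,-1.5,0,0,0,0],[0,0,-1,0,0,0,0],[0,0,0,0,0,0,0],[0,0,0,0,0,0,0]]'; python3 - <<'E'
from h import *
p,R=tool(); print(np.round(p*1000,1),np.round(R[:,2],4),robot.get_obs()["joint_positions"].round(2))
E
```

```text
time: 17.7
tool_pos: [0.5187, -0.0393, 0.2722]
ee_rot: [-3.141, -0.002, 0.224]
wrist_force: [1.3, 0.5, -2.2]
width: 0.0644
finger_force: 29.9
time: 18.5
tool_pos: [0.516, 0.0704, 0.1651]
ee_rot: [-3.141, -0.0, 0.224]
wrist_force: [-0.2, 0.0, -2.5]
width: 0.0648
finger_force: 29.9
time: 19.0
tool_pos: [0.5175, 0.0707, 0.1224]
ee_rot: [3.142, -0.002, 0.225]
wrist_force: [-0.7, -0.8, -1.5]
width: 0.0649
finger_force: 29.9
[517.5  70.7 122.4] [ 2.e-03  5.e-04 -1.e+00] [0.03 0.06 1.59 0.   1.49 1.37]
```

```bash
python3 -m pendant '[[0,0.3,-0.6,0,0,0,0],[0,0,-0.6,0,0,0,0],[0,0,-0.5,0,0,0,0],[0,0,0,0,0,0,0],[0,0,0,0,0,0,0]]'; python3 - <<'E'
from h import *
p,R=tool(); print(np.round(p*1000,1))
out=[]
for n,x,y in(("scene",265,145),("top",150,170)):
    im=imaging.snapshot(n)[:,:,::-1].copy()
    o=cv2.resize(im[y:y+80,x:x+80],None,fx=5,fy=5,interpolation=cv2.INTER_CUBIC)
    for z,c,r,col in((p[2]-.067,p,.032,(255,0,0)),(.024,np.array([.5175,.0738,0]),.0355,(0,160,0))):
      for a in np.arange(0,6.28,.26):
        u=proj(n,np.array([c[0]+r*np.cos(a),c[1]+r*np.sin(a),z])); cv2.circle(o,tuple(int(v) for v in ((u-[x,y])*5+2)),1,col,-1)
    out.append(o)
cv2.imwrite("pics/hov.png",np.hstack(out))
E
```

```text
time: 19.5
tool_pos: [0.5168, 0.0738, 0.1043]
ee_rot: [-3.141, -0.0, 0.225]
wrist_force: [-0.5, 0.2, -2.2]
width: 0.0648
finger_force: 29.9
[516.8  73.8 104.3]
```

View pics/hov.png

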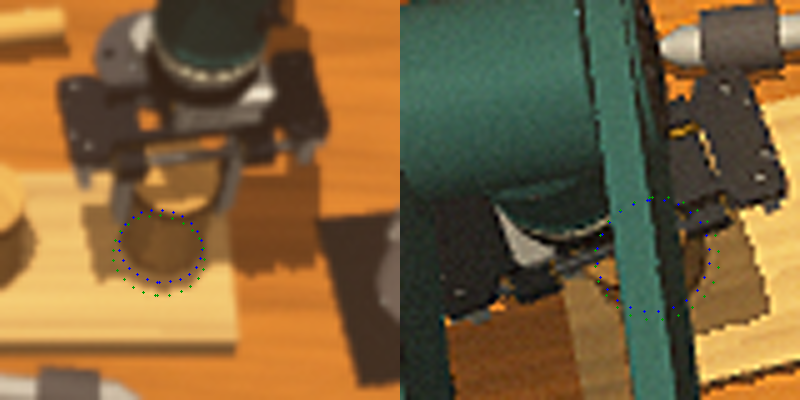

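The cup's rim in the scene crop matches the predicted blue circle and sits centred over the recess. Lower gently.

```bash
python3 -m pendant '[[0.05,0,-0.4,0,0,0,0],[0,0,-0.4,0,0,0,0],[0,0,-0.3,0,0,0,0],[0,0,0,0,0,0,0],[0,0,0,0,0,0,0]]';  python3 -m pendant '[[0,0,-0.3,0,0,0,0],[0,0,-0.2,0,0,0,0],[0,0,0,0,0,0,0],[0,0,0,0,0,0,0]]'
```

```text
time: 20.1
tool_pos: [0.5174, 0.0738, 0.0933]
ee_rot: [-3.141, -0.0, 0.225]
wrist_force: [0.1, -0.2, -2.3]
width: 0.0647
finger_force: 29.9
time: 20.5
tool_pos: [0.5174, 0.0738, 0.0884]
ee_rot: [-3.141, -0.0, 0.225]
wrist_force: [-0.5, 2.0, -1.4]
width: 0.0644
finger_force: 29.9
```

```bash
python3 -m pendant '[[0,0.05,-0.2,0,0,0,0],[0,0,-0.1,0,0,0,0],[0,0,0,0,0,0,0]]';  python3 -m pendant '[[0,0,-0.2,0,0,0,0],[0,0,0,0,0,0,0]]'
```

```text
time: 20.8
tool_pos: [0.5173, 0.0743, 0.0852]
ee_rot: [-3.141, -0.0, 0.225]
wrist_force: [-0.4, 0.3, -2.6]
width: 0.0645
finger_force: 29.9
time: 21.0
tool_pos: [0.5173, 0.0743, 0.0832]
ee_rot: [-3.141, -0.0, 0.225]
wrist_force: [0.5, 0.4, -2.1]
width: 0.0646
finger_force: 29.9
```

```bash
python3 -m pendant '[[0,0,-0.2,0,0,0,0],[0,0,-0.1,0,0,0,0],[0,0,0,0,0,0,0]]';  python3 -m pendant '[[0,0,-0.1,0,0,0,0],[0,0,0,0,0,0,0],[0,0,0,0,0,0,0]]'; python3 -m pendant '[[0,0,-0.1,0,0,0,0],[0,0,0,0,0,0,0],[0,0,0,0,0,0,0]]'
```

```text
time: 21.3
tool_pos: [0.5173, 0.0743, 0.0802]
ee_rot: [-3.141, -0.0, 0.225]
wrist_force: [-0.0, -0.4, -1.4]
width: 0.0645
finger_force: 29.9
time: 21.6
tool_pos: [0.5175, 0.0743, 0.0795]
ee_rot: [-3.141, -0.001, 0.225]
wrist_force: [0.0, -0.3, -2.7]
width: 0.0647
finger_force: 29.9
time: 21.9
tool_pos: [0.5174, 0.0743, 0.0785]
ee_rot: [-3.141, -0.0, 0.225]
wrist_force: [-1.0, 0.4, -2.0]
width: 0.0647
finger_force: 29.9
```

Still hanging free, with no resting force. Continue 1 mm at a time.

```bash
for i in 1 2; do :; done; python3 -m pendant '[[0,0,-0.1,0,0,0,0],[0,0,0,0,0,0,0],[0,0,0,0,0,0,0]]'; python3 -m pendant '[[0,0,-0.1,0,0,0,0],[0,0,0,0,0,0,0],[0,0,0,0,0,0,0]]'
```

```text
time: 22.2
tool_pos: [0.5174, 0.0743, 0.0774]
ee_rot: [-3.141, -0.0, 0.225]
wrist_force: [0.0, -0.4, -1.8]
width: 0.0646
finger_force: 29.9
time: 22.5
tool_pos: [0.5174, 0.0743, 0.0764]
ee_rot: [-3.141, -0.0, 0.225]
wrist_force: [-0.3, -0.5, -1.9]
width: 0.0652
finger_force: 29.9
```

```bash
python3 -m pendant '[[0,0,-0.1,0,0,0,0],[0,0,0,0,0,0,0],[0,0,0,0,0,0,0]]'; python3 -m pendant '[[0,0,-0.1,0,0,0,0],[0,0,0,0,0,0,0],[0,0,0,0,0,0,0]]'
```

```text
time: 22.8
tool_pos: [0.5174, 0.0743, 0.0754]
ee_rot: [-3.141, -0.0, 0.225]
wrist_force: [0.4, -0.8, -2.6]
width: 0.0644
finger_force: 29.9
time: 23.1
tool_pos: [0.5176, 0.0744, 0.075]
ee_rot: [-3.141, -0.001, 0.225]
wrist_force: [-2.2, 0.6, 1.1]
width: 0.0652
finger_force: 29.9
```

Contact at TCP z 0.075, about 4 mm below the predicted 0.079; contact on the board's top would have come 12 mm higher, so it's home. Release and retreat.

```bash
python3 -m pendant '[[0,0,0,0,0,0,0.8],[0,0,0,0,0,0,1],[0,0,0,0,0,0,1],[0,0,0,0,0,0,1],[0,0,0,0,0,0,1],[0,0,0,0,0,0,1],[0,0,0,0,0,0,1]]'; python3 -m pendant '[[0,0,0.5,0,0,0,1],[0,0,1,0,0,0,1],[0,0,2,0,0,0,1],[0,0,3,0,0,0,1],[0,0,3,0,0,0,1],[0,0,3,0,0,0,1],[-2,-3,2,0,0,0,1],[-3,-4,0,0,0,0,1]]'; python3 -m pendant '[[-3,-4,0,0,0,0,1],[-3,-4,0,0,0,0,1],[-3,-4,0,0,0,0,1],[-2,-4,0,0,0,0,1],[-1,-4,0,0,0,0,1],[0,-3,0,0,0,0,1],[0,0,0,0,0,0,1]]'; python3 - <<'E'
from h import *
out=[]
for n,x,y in(("scene",235,150),("top",95,165)):
    im=imaging.snapshot(n)[:,:,::-1].copy()
    o=cv2.resize(im[y:y+90,x:x+ (140 if n=="scene" else 190)],(400,300),interpolation=cv2.INTER_CUBIC)
    out.append(o)
cv2.imwrite("pics/fin.png",np.hstack(out))
E
```

```text
time: 23.8
tool_pos: [0.5175, 0.0743, 0.0745]
ee_rot: [-3.141, -0.001, 0.225]
wrist_force: [0.5, -0.2, -0.7]
width: 0.094
finger_force: 0.0
time: 24.6
tool_pos: [0.4696, 0.0043, 0.2244]
ee_rot: [3.139, -0.009, 0.228]
wrist_force: [-0.0, -0.8, -0.3]
width: 0.0939
finger_force: 0.0
time: 25.3
tool_pos: [0.3468, -0.2286, 0.2203]
ee_rot: [3.14, -0.001, 0.22]
wrist_force: [0.1, 0.4, -0.4]
width: 0.094
finger_force: 0.0
```

View pics/fin.png

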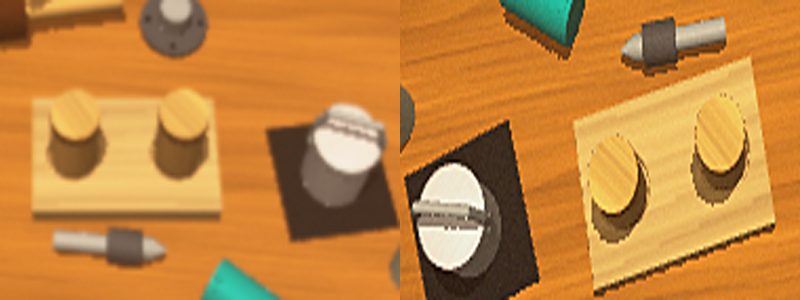

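Both cups stand at equal height in the board's recesses, and the pot is upright on the mat. Quick numeric check, then hand in.

```bash
python3 - <<'E'
from h import *
c=tri((299.05,184.5),(198.1,217.5))[0]; l=tri((356.5,190.2),(120.2,230.4))[0]
print("cup top",c.round(4),"lid",l.round(4))
if np.hypot(c[0]-.5175,c[1]-.0738)<.007 and abs(c[2]-.112)<.006 and np.abs(l[:2]-[.516,.288]).max()<.02: print(robot.close_job())
E
```

```text
cup top [0.5147 0.0729 0.1022] lid [0.5128 0.2869 0.0891]
```

The only check that failed was the cup's height, 10 mm below the expected 112 mm. It can't sit below home, and it looks level with the finished cup, so I put this down to pixel-reading error. Position and seating agree, so I hand in.

```bash
python3 -c "
from bench import robot; print(robot.close_job())"
```

```text
the job is handed in; nothing more can be done
None
```

The job is handed in at about 25 s, verdict not shown: the pot stands upright on the mat, the cup is mouth-down in the left recess the pot had covered, the finished cup looks undisturbed in the last pictures, and my last check read the cup's top 10 mm low, which I put down to pixel error.

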